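# Vent the vacuum jar, open it and lower a round flask in

### The job

Let the air into the vacuum jar by turning the red tap on its lid counter-clockwise until it is open, and only then lift the lid off and lay it, knob up, on the middle of the blue mat. Next take the amber round-bottomed flask from the white rest where it leans, stand it upright on the cork ring and let go; then take it again, now by its neck because the gripper does not fit into the jar around the bulb, and lower it gently, without dropping or knocking it, so that it stands upright in the white seat at the bottom of the jar. Leave the jar uncovered with the tap open, and do not disturb the bottle, the brush and the dish nearby.

Things in the scene. Friction and masses are not known exactly. Their poses are not given: they have to be found in the camera images.
- jar: Clear vacuum jar, fixed, open end up: outer diameter 134 mm, bore 124 mm, 140 mm tall. Origin: centre of its underside. On its floor, concentric, a white ring seat, top 24 mm above the origin, opening 36 mm wide; the flask's bulb rests on it with its centre 45 mm above the origin, the flask's top 11 mm below the rim. Held by its bulb the flask cannot go in: the gripper's body meets the rim
- lid: Loose lid on the jar, 0.4 kg: green glass plate 148 mm across, 10 mm thick, over a black plug 116 mm across, 8 mm deep, loose in the jar's mouth (4 mm play). Origin: centre of the plug's underside, 132 mm above the jar's origin when on; z up. Black cylindrical knob, 26 mm across, at its centre from 18 to 52 mm above the origin. The tap stands 52 mm from the centre towards the lid's -x
- lid_knob (a point): point on the axis of the lid's knob, 42 mm above the lid's origin, 24 mm above the glass: where to grip it
- tap (a joint): angle of the red vent tap in the lid, rad: 0 closed (starts at 0 to 0.25), open above 1.2, stop at 1.57; grows counter-clockwise seen from above; friction 0.03 N m. While it is below 1.0 the jar is under vacuum and the lid must not be lifted
- tap_grip (a point): on the tap's axis, middle of its red handle, the point to grip: an upright bar 44 mm long, 10 mm thick, 22 mm tall, its top 8 mm above this point, the lid's glass 26 mm below it. Axes turn with the tap: bar's length along y, 10 mm thickness along x, z is the turning axis (up)
- mat: blue square mat fixed to the counter, 160 x 160 mm, 4 mm thick; origin: centre of its underside. The place for the lid, which lies flat on its plug
- rest: white drying rest, fixed: collar 52 mm across, 30 mm tall, with a 36 mm opening that carries the flask's bulb, and a steel fork 53 mm from the collar's axis towards the rest's +x (top about 99 mm high) on which the neck leans. Base plate 125 x 70 mm, 6 mm thick. Origin: under the collar's centre
- cork_ring: cork ring, fixed: collar 52 mm across, 30 mm tall, with a 36 mm opening in which the bulb sits, on a foot 80 mm across, 6 mm thick. Origin: centre of the underside. With the flask on it the bulb's centre is 51 mm above the origin; the flask keeps whatever small lean it is left with
- flask: Loose amber round-bottomed flask, about 0.12 kg: bulb a 56 mm ball, neck 20 mm across with a fixed orange stopper of the same width, 112 mm tall in all. Origin: lowest point of the bulb; z along the neck to the stopper. At the start the neck leans about 45 degrees from upright, to the rest's +x. Gripped loosely by the bulb it can pivot about the line between the fingers (25 N holds it)
- flask_bulb (a point): centre of the flask's bulb, 28 mm above its origin. The glass is fragile: let go of it at most 5 mm above its seat on the ring or in the jar, and do not press it down with more than 15 N
- flask_neck (a point): point on the neck's axis, 92 mm above the flask's origin, 20 mm below its top: where to grip the neck
- bottle: bystander, to be left alone: small amber bottle with black cap, 44 mm across, 85 mm tall; origin at the centre of its underside
- brush: bystander, to be left alone: small brush 150 mm long lying flat; origin at the centre of its underside
- dish: bystander, to be left alone: shallow round glass dish, 90 mm across, 15 mm tall; origin at the centre of its underside
Mind the look-alikes: they are no part of the job. What is shaped like the flask but green, pink or purple is not meant.

How it is judged:
By the outcome, as a careful person would: the job done as asked, in the order asked, and still so for the second after the job is handed in, with the robot touching nothing.
It also fails if it takes over 72 s, if anything falls off the work surface, if the arm or the gripper's body presses on something with over 40 N, if the wrist force passes 120 N, or if a joint passes its speed limit or range.

### The arm

A 7-joint arm with a two-finger parallel gripper is mounted at the origin on the work surface. World frame = base frame: x ahead of the robot, y to its left, z up, the work surface at z = 0. Lengths are in m, angles in rad, forces in N, time in s.
With the tool pointing down it reaches from about 0.4 to 0.85 m from the base axis. Payload 10.4 kg.
Tool frame: the origin (TCP) lies on the centre line of the jaws, within the pads' length; the fingertips stand 8 mm ahead of it and the grasp point (between the pads) lies 11 mm behind it (r.finger_overhang is the distance from the TCP to the fingertips, in m); z points along the fingers, y is the line along which they close (so a half turn about z gives the same grasp; the last joint's range is limited). The gripper opens to 87 mm and grips with 3 to 60 N. Pads are 19 mm wide; open, the fingers measure 117 mm over their backs; the gripper's body (75 mm by 190 mm) begins 51 mm behind the grasp point.
Start: joints at [-0.023, 0.332, -0.065, 1.46, 0.022, 1.35, -0.088], TCP at [0.625, 0, 0.231] pointing down, gripper open.
Joint ranges: [-2.6, 2.6], [-0.5, 2.12], [-1.47, 1.34], [0.16, 2.42], [-1.27, 4.41], [0.06, 2.06], [-2.6, 2.6]. Speed limits (rad/s): [2.22, 2.22, 2.79, 2.79, 3.14, 3.14, 3.14].

### API

Orientations are given as a unit quaternion [x, y, z, w].
In Python, from bench import r, vision gives the robot as it stands.
- The arm moves only by the tool drive_tool, never from a script. Its argument "series" is a list of rows, each a list of 2 entries, a list of its own where there are three numbers: the shift along the world's x, y, z in cm, then the turn about the world's z in degrees. A call has exactly 10 rows; each row shifts and turns the commanded pose from where the row before left it; what a row does not reach is not made up. A row lasts 1/8 s, in which the tool goes at most 62.5 mm and 10.7 degrees, less where a joint would pass 70% of its speed; a pose out of reach is approached as far as the arm can. A call with a gripper value outside its range is refused whole. "hand" is the closure, from 0 (fully open) to 1 (shut), set as the call begins (left out, the last holds). The fingers move at their own pace and stop on an object; "newtons" is the grip in N (left out, the last holds). Time passes only in rows, so rows that do not move let the fingers close, or fill a call up. It gives the time, the measured TCP pose, the force, the opening and the grip force at its end, in the units of the state.
- r.read_state(): the state, without advancing time (a new reading comes with each control period).
- vision.camera(name): name is "scene" or "side" or "wrist"; returns a dict with "color" (480x640x3 uint8, red, green, blue), "intrinsics" (3x3 intrinsics, pixels), "R" (3x3) and "t" (3): a world point X has camera coordinates R X + t; the wrist camera has in their place "mount" (4x4, takes a point from camera to tool coordinates, whose origin is the TCP and whose axes are the flange's). Camera axes: x right, y down, z forward; pixel columns grow to the right and rows downward; lengths in m; the calibration is good to about 2 mm. A picture is of the moment at which its call begins: read the wrist's pose just before it. There is no depth.
- r.close_job(): hands the job in; it is judged then, once.
The state is a dict: "time": time; "joint_positions": joint angles; "joint_vel": joint speeds; "joint_torque": joint torques, N m; "ee_pos": TCP position; "eef_rot": TCP orientation; "ft_force": force on the tool from outside, world axes, zero at the start; "torque": the same for the moment, N m; "width": finger opening in m; "grip_force": force on a finger pad.
Only numpy, scipy, OpenCV 4.12 (cv2) and the standard library are available. Lean on these libraries where they do the work, as an engineer would, in place of code of your own. Each camera call takes 0.05 s, during which the arm holds its last target. There are 200 camera calls.

## Working session

There is one attempt and no reset: what is moved stays moved. The work goes in short steps, Python scripts to look and compute and a tool call to move; the robot and the scene stay as the last step left them, time stands still between calls to the robot, and variables do not carry over. Pictures are saved under pics/ and viewed, at most 10 in all, crops included, and the job is handed in when it is done.

Besides the shell and the picture viewer there is one more tool, called after "Emit:" as name(argument=value, ...), one argument or row to a line, values as JSON. drive_tool: Moves the arm, as the interface text tells. Its arguments: {"type":"object","properties":{"series":{"type":"array"},"hand":{"type":"number"},"newtons":{"type":"number"}},"required":["series"]}

```bash
ls; mkdir -p pics; python3 - <<'E'
from bench import r, vision
import cv2, numpy as np, pickle
d={}
print(r.read_state())
for n in("scene","side","wrist"):
    c=vision.camera(n); d[n]=c; cv2.imwrite(f"pics/{n}0.png",c["color"][:,:,::-1])
    print(n,{k:np.round(v,4).tolist() for k,v in c.items() if k!="color"})
pickle.dump(d,open("d0.pkl","wb"))
E
```

```text
pics
{'time': 0.0, 'joint_positions': array([-0.02258478,  0.33288416, -0.06466541,  1.4609408 ,  0.02160209,
        1.34987628, -0.08854877]), 'joint_vel': array([ 0.00069298,  0.00069   ,  0.00038482, -0.00030241,  0.0003373 ,
        0.00125132, -0.00042006]), 'joint_torque': array([-1.20520472e-04, -6.23245955e+01,  2.44190963e-02, -3.89891267e+01,
       -6.13984605e-02,  3.97891912e-02,  1.87085252e-04]), 'ee_pos': array([ 6.24631723e-01, -3.57460210e-05,  2.29746412e-01]), 'eef_rot': array([ 7.07133211e-01,  7.07079997e-01, -5.26422808e-04, -4.71434424e-04]), 'ft_force': array([ 0.54125841,  0.08992035, -0.37644998]), 'torque': array([0.00454075, 0.00592174, 0.0120311 ]), 'grip_force': 0.0, 'width': 0.08709581673006221}
scene {'intrinsics': [[443.9031, 0.0, 315.7312], [0.0, 443.9031, 245.8128], [0.0, 0.0, 1.0]], 'R': [[-0.379, 0.9254, 0.0008], [0.5174, 0.2126, -0.8289], [-0.7673, -0.3138, -0.5593]], 't': [0.2778, -0.1272, 1.392]}
side {'intrinsics': [[536.6841, 0.0, 322.2433], [0.0, 536.6841, 234.7512], [0.0, 0.0, 1.0]], 'R': [[-0.9985, -0.0524, -0.0125], [-0.0275, 0.6956, -0.7179], [0.0463, -0.7165, -0.6961]], 't': [0.4837, 0.2075, 1.3203]}
wrist {'intrinsics': [[331.2873, 0.0, 318.5484], [0.0, 331.2873, 239.1026], [0.0, 0.0, 1.0]], 'mount': [[-0.0006, -0.965, -0.2621, 0.0717], [1.0, -0.0005, -0.0005, -0.0005], [0.0004, -0.2621, 0.965, -0.1538], [0.0, 0.0, 0.0, 1.0]]}
```

View pics/scene0.png

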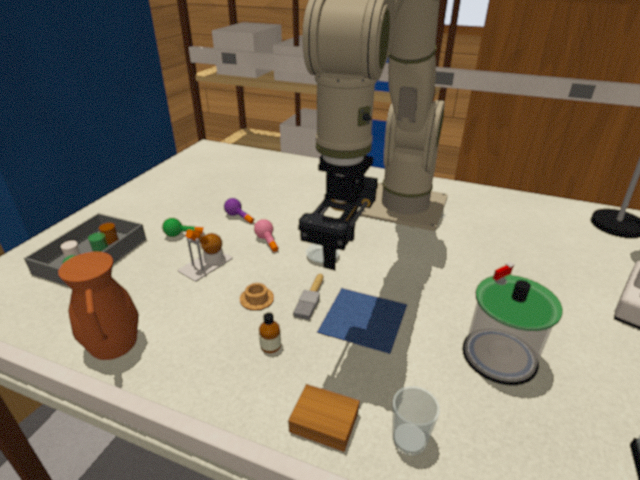

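View pics/side0.png

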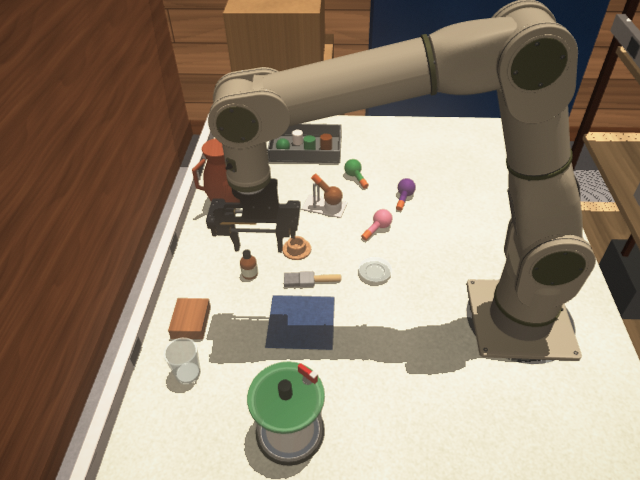

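The scene view shows the jar with green lid (517,300), knob (521,290), red tap (503,272), mat (363,319), cork ring (257,295) and rest (205,262). There are four flask-shaped things: green (172,227), purple (233,207), pink (264,228) and amber (211,243). The amber one leans on the white rest's fork, so it fits the description. In the side view it is at (333,195).

```bash
cat > h.py <<'E'
import numpy as np, cv2, pickle
def ray(c,uv):
    d=np.linalg.inv(c["intrinsics"])@np.array([uv[0],uv[1],1.]); R=np.array(c["R"]);t=np.array(c["t"])
    d=R.T@d; return -R.T@t, d/np.linalg.norm(d)
def plane(c,uv,z):
    o,d=ray(c,uv); return o+d*(z-o[2])/d[2]
def tri(c1,u1,c2,u2):
    o1,a=ray(c1,u1);o2,b=ray(c2,u2)
    s=np.linalg.lstsq(np.c_[a,-b],o2-o1,rcond=None)[0]; p,q=o1+s[0]*a,o2+s[1]*b
    return (p+q)/2, np.linalg.norm(p-q)
def proj(c,X):
    p=c["intrinsics"]@(np.array(c["R"])@X+np.array(c["t"])); return p[:2]/p[2]
def mask(c,box,h,s=(90,255),v=(40,255)):
    x0,y0,x1,y1=box; H=cv2.cvtColor(c["color"],cv2.COLOR_RGB2HSV)
    m=np.zeros(H.shape[:2],np.uint8)
    hs=[h] if h[0]<=h[1] else [(h[0],180),(0,h[1])]
    for a,b in hs: m|=cv2.inRange(H,(a,s[0],v[0]),(b,s[1],v[1]))
    k=np.zeros_like(m);k[y0:y1,x0:x1]=m[y0:y1,x0:x1]; return k
def big(m):
    return max(cv2.findContours(m,cv2.RETR_EXTERNAL,cv2.CHAIN_APPROX_NONE)[0],key=cv2.contourArea)
def cen(m):
    M=cv2.moments(big(m)); return np.array([M["m10"],M["m01"]])/M["m00"]
def wcam(c,st):
    from scipy.spatial.transform import Rotation as Ro
    T=np.eye(4);T[:3,:3]=Ro.from_quat(st["eef_rot"]).as_matrix();T[:3,3]=st["ee_pos"]
    W=np.linalg.inv(T@c["mount"]); c["R"]=W[:3,:3];c["t"]=W[:3,3]; return c
E
python3 - <<'E'
from h import *
d=pickle.load(open("d0.pkl","rb"));a,b=d["scene"],d["side"]
def both(n,*x):
    try:
        print(n,*[np.round(q,1) for q in x],*[np.round(q,4) for q in tri(a,x[0],b,x[1])])
    except Exception as e: print(n,e)
# lid: green hull ellipse
ga=cv2.fitEllipse(cv2.convexHull(big(mask(a,(460,265,570,335),(40,85)))));gb=cv2.fitEllipse(cv2.convexHull(big(mask(b,(230,355,335,435),(40,85)))))
both("lid",ga[0],gb[0]); print(ga,gb)
both("tap",cen(mask(a,(485,255,525,290),(170,8),(150,255))),cen(mask(b,(290,355,325,390),(170,8),(150,255))))
both("knob",cen(mask(a,(505,277,535,305),(0,180),(0,255),(0,45))),cen(mask(b,(272,375,298,402),(0,180),(0,255),(0,45))))
ma,mb=[mask(c,x,(100,125),(80,255),(20,255)) for c,x in((a,(310,280,415,355)),(b,(255,285,345,355)))]
both("mat",cen(ma),cen(mb)); print([np.round(plane(b,p,.004),3) for p in cv2.boxPoints(cv2.minAreaRect(big(mb)))])
ca,cb=[mask(c,x,(5,22),(90,255)) for c,x in((a,(235,280,278,312)),(b,(278,230,315,262)))]
both("cork",cv2.fitEllipse(cv2.convexHull(big(ca)))[0],cv2.fitEllipse(cv2.convexHull(big(cb)))[0])
both("stopper",cen(mask(a,(182,222,204,245),(0,14),(170,255),(120,255))),cen(mask(b,(305,170,330,192),(0,14),(170,255),(120,255))))
both("bulb",cen(mask(a,(200,230,226,256),(5,22),(120,255))),cen(mask(b,(324,185,345,207),(3,22),(120,255))))
ims=[]
for c,(x,y) in((a,(160,200)),(b,(285,155))):
    ims.append(cv2.resize(c["color"][y:y+110,x:x+75,::-1],None,fx=4,fy=4))
for c,(x,y) in((a,(480,255)),(b,(270,345))):
    pass
cv2.imwrite("pics/crop1.png",np.hstack(ims))
E
```

```text
lid [518.6 301.8] [285.7 398.9] [0.5357 0.3161 0.1397] 0.0001
((518.6331787109375, 301.7825927734375), (48.73625183105469, 88.3194808959961), 107.6893539428711) ((285.6889953613281, 398.9220275878906), (57.16178512573242, 61.22498321533203), 69.3954086303711)
tap [501.9 272.1] [303.6 369.4] [0.5045 0.2759 0.1759] 0.0051Traceback (most recent call last):
  File "<stdin>", line 11, in <module>
  File "h.py", line 22, in cen
    M=cv2.moments(big(m)); return np.array([M["m10"],M["m01"]])/M["m00"]
                  ~~~^^^
  File "h.py", line 20, in big
    return max(cv2.findContours(m,cv2.RETR_EXTERNAL,cv2.CHAIN_APPROX_NONE)[0],key=cv2.contourArea)
ValueError: max() iterable argument is empty
```

```bash
cat > m1.py <<'E'
from h import *
d=pickle.load(open("d0.pkl","rb"));a,b=d["scene"],d["side"]
ims=[]
for c,(x,y) in((a,(160,200)),(b,(285,155))):
    ims.append(cv2.resize(c["color"][y:y+110,x:x+80,::-1],None,fx=4,fy=4))
cv2.imwrite("pics/crop1.png",np.hstack(ims))
def both(n,f,A,B):
    try:
        x=[f(mask(a,*A)),f(mask(b,*B))]
        print(n,*[np.round(q,1) for q in x],*[np.round(q,4) for q in tri(a,x[0],b,x[1])])
    except Exception as e: print(n,e)
ell=lambda m: np.array(cv2.fitEllipse(cv2.convexHull(big(m)))[0])
bl=((0,180),(0,255),(0,70))
both("knob",cen,((505,277,535,305),(0,180),(0,255),(0,70)),((272,375,298,402),(0,180),(0,255),(0,70)))
M=((95,130),(80,255),(20,255))
both("mat",cen,((310,280,415,355),*M),((255,285,345,355),*M))
try: print([np.round(plane(b,p,.004),3).tolist() for p in cv2.boxPoints(cv2.minAreaRect(big(mask(b,(255,285,345,355),*M))))])
except Exception as e: print(e)
both("cork",ell,((235,280,278,312),(3,22)),((278,230,315,262),(3,22)))
both("stopper",cen,((182,222,204,245),(0,14),(170,255),(120,255)),((305,170,330,192),(0,14),(170,255),(120,255)))
both("bulb",cen,((198,230,226,258),(3,22),(120,255)),((324,183,347,210),(3,22),(120,255)))
E
python3 m1.py
```

```text
knob [520.5 290.9] [284.7 389.6] [0.5368 0.3124 0.1659] 0.0016
mat [363.6 319.9] [298.  320.7] [0.5432 0.0328 0.0023] 0.005
[[0.556, 0.017, 0.004], [0.536, 0.017, 0.004], [0.534, 0.041, 0.004], [0.554, 0.042, 0.004]]
cork [256.3 296.7] [296.  247.9] [ 0.569  -0.2151  0.0065] 0.0018
stopper [195.2 234.3] [316.4 177.6] [ 0.5213 -0.3999  0.1067] 0.0083
bulb [209.5 242.3] [332.  192.5] [ 0.4761 -0.3968  0.0559] 0.0064
```

View pics/crop1.png

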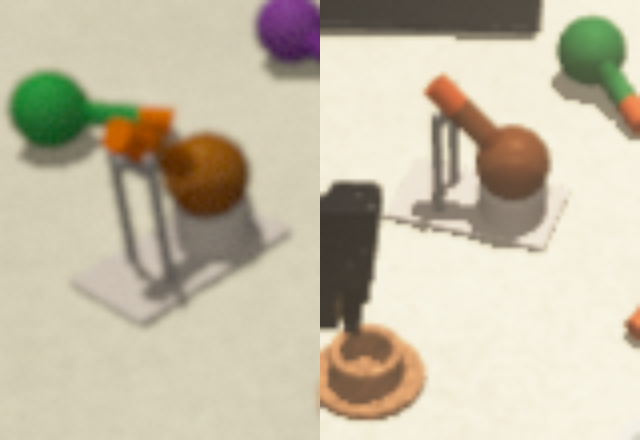

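The crop confirms it: the amber flask's bulb sits in the white collar and its neck leans on the steel fork. I'm moving to above the tap first.

Emit:
drive_tool(
  series=[
    [[-1.2, 2.8, 1.0], 5.5],
    [[-1.2, 2.8, 1.0], 5.5],
    [[-1.2, 2.8, 1.0], 5.5],
    [[-1.2, 2.8, 1.0], 5.5],
    [[-1.2, 2.8, 0.5], 5.5],
    [[-1.2, 2.8, 0.5], 5.5],
    [[-1.2, 2.8, 0], 5.5],
    [[-1.2, 2.8, 0], 5.5],
    [[-1.2, 2.8, 0], 5.5],
    [[-1.2, 2.4, 0], 5.5],
  ],
  hand=0.6,
  newtons=20,
)

```text
time: 1.4
ee_pos: [0.5043, 0.277, 0.2803]
eef_rot: [0.299, 0.954, -0.0, -0.0]
ft_force: [0.0, -0.4, -0.4]
width: 0.0351
grip_force: 0.0
```

```bash
cat > w1.py <<'E'
from h import *
from bench import r,vision
import sys
st=r.read_state(); c=wcam(vision.camera("wrist"),st); s=vision.camera("scene");b=vision.camera("side")
pickle.dump((c,s,b),open(sys.argv[1]+".pkl","wb"))
print(st["time"],st["ee_pos"].round(4),st["joint_positions"].round(2),st["width"])
cv2.imwrite(f"pics/{sys.argv[1]}.png",c["color"][:,:,::-1])
E
python3 w1.py w1
python3 - <<'E'
from h import *
c,s,b=pickle.load(open("w1.pkl","rb"))
m=mask(c,(0,0,640,480),(170,8),(150,255)); k=big(m); print(cen(m),cv2.minAreaRect(k))
print(plane(c,cen(m),.184), [plane(c,p,.184).round(4).tolist() for p in cv2.boxPoints(cv2.minAreaRect(k))])
g=mask(c,(0,0,640,480),(40,85)); e=cv2.fitEllipse(cv2.convexHull(big(g)));print(e,plane(c,e[0],.15))
E
```

```text
1.4 [0.5043 0.277  0.2803] [-0.29  0.22 -0.35  1.5   0.08  1.43  0.32] 0.0351497021037233
[316.45088161 241.81444165] ((316.4815368652344, 241.9800567626953), (12.26016616821289, 35.97340393066406), 2.2025980949401855)
[0.50157961 0.2765383  0.184     ] [[0.5106, 0.2636, 0.184], [0.4873, 0.2814, 0.184], [0.493, 0.289, 0.184], [0.5165, 0.2714, 0.184]]
((371.69091796875, 233.6859893798828), (128.91395568847656, 136.32276916503906), 63.07307052612305) [0.53098901 0.31528163 0.15      ]
```

View pics/w1.png

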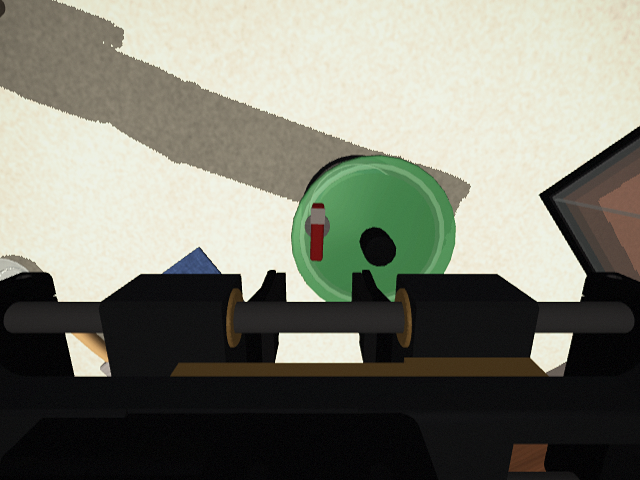

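The wrist view shows the tap as an upright bar from (318,204) to (316,261), with its upper end grey. Its centre is about (317,232.5) and the knob is at (378,246).

```bash
python3 - <<'E'
from h import *
c,s,b=pickle.load(open("w1.pkl","rb"))
print(plane(c,(317,232.5),.184), plane(c,(381,243),.184),plane(c,(318,205),.184),plane(c,(316,261),.184))
H=cv2.cvtColor(c["color"],cv2.COLOR_RGB2HSV)[215:275,345:410]
m=(H[...,2]<50).astype(np.uint8); e=cv2.fitEllipse(cv2.convexHull(big(m)));print(e[0]+np.array([345,215]),e)
E
```

```text
[0.49565457 0.2811957  0.184     ] [0.53127374 0.31756307 0.184     ] [0.47840337 0.29415584 0.184     ] [0.51438225 0.26716254 0.184     ]
[377.14815903 246.3494339 ] ((32.14815902709961, 31.34943389892578), (32.3859977722168, 40.784202575683594), 146.9296112060547)
```

Emit:
drive_tool(
  series=[
    [[-0.4, 0.2, -1.5], -1],
    [[-0.45, 0.2, -1.5], -1],
    [[0, 0, -1.5], 0],
    [[0, 0, -1.5], 0],
    [[0, 0, -1.5], 0],
    [[0, 0, -1.5], 0],
    [[0, 0, -1.2], 0],
    [[0, 0, -1.2], 0],
    [[0, 0, 0], 0],
    [[0, 0, 0], 0],
  ],
)

```text
time: 2.8
ee_pos: [0.4967, 0.2802, 0.167]
eef_rot: [0.317, 0.948, 0.0, 0.0]
ft_force: [0.2, -0.5, 1.0]
width: 0.035
grip_force: 0.0
```

Emit:
drive_tool(
  series=[
    [[0, 0, 0], 0],
    [[0, 0, 0], 0],
    [[0, 0, 0], 0],
    [[0, 0, 0], 0],
    [[0, 0, 0], 0],
    [[0, 0, 0], 0],
    [[0, 0, 0], 3],
    [[0, 0, 0], 3],
    [[0, 0, 0], 3],
    [[0, 0, 0], 3],
  ],
  hand=1,
  newtons=15,
)

```text
time: 4.05
ee_pos: [0.4965, 0.28, 0.1667]
eef_rot: [0.216, 0.976, 0.0, 0.0]
ft_force: [0.1, -1.1, 2.5]
width: 0.0098
grip_force: 15.0
```

Emit:
drive_tool(
  series=[
    [[0, 0, 0], 6],
    [[0, 0, 0], 6],
    [[0, 0, 0], 6],
    [[0, 0, 0], 6],
    [[0, 0, 0], 6],
    [[0, 0, 0], 6],
    [[0, 0, 0], 6],
    [[0, 0, 0], 6],
    [[0, 0, 0], 6],
    [[0, 0, 0], 6],
  ],
)

```text
time: 5.3
ee_pos: [0.4966, 0.2791, 0.1667]
eef_rot: [-0.302, 0.953, -0.001, -0.0]
ft_force: [-1.3, -3.2, 3.8]
width: 0.0097
grip_force: 15.0
```

Emit:
drive_tool(
  series=[
    [[0, 0, 0], 2],
    [[0, 0, 0], 0],
    [[0, 0, 0], 0],
    [[0, 0, 0], 0],
    [[0, 0, 0], 0],
    [[0, 0, 0], 0],
    [[0, 0, 0], 0],
    [[0, 0, 0], 0],
    [[0, 0, 0], 0],
    [[0, 0, 0], 0],
  ],
)

```text
time: 6.55
ee_pos: [0.4966, 0.2791, 0.1667]
eef_rot: [-0.316, 0.949, -0.001, -0.0]
ft_force: [-2.4, -5.4, 5.9]
width: 0.0097
grip_force: 15.0
```

Emit:
drive_tool(
  series=[
    [[0, 0, 0], 0],
    [[0, 0, 0], 0],
    [[0, 0, 0], 0],
    [[0, 0, 1], 0],
    [[0, 0, 1.5], 0],
    [[0, 0, 2], 0],
    [[0.5, 0.5, 2], 0],
    [[1, 1, 2], 0],
    [[1, 1, 1], 0],
    [[0, 0, 0], 0],
  ],
  hand=0.5,
)

```text
time: 7.8
ee_pos: [0.522, 0.3059, 0.263]
eef_rot: [-0.318, 0.948, 0.001, 0.001]
ft_force: [0.4, -0.4, -0.1]
width: 0.0435
grip_force: 0.0
```

```bash
python3 w1.py w2
python3 - <<'E'
from h import *
c,s,b=pickle.load(open("w2.pkl","rb"))
g=mask(c,(0,0,640,480),(40,85)); e=cv2.fitEllipse(cv2.convexHull(big(g)));print(e,plane(c,e[0],.15))
m=mask(c,(0,0,640,480),(170,8),(150,255)); print(cen(m),plane(c,cen(m),.184),cv2.minAreaRect(big(m)))
print([proj(c,np.array([.533,.3155,z])).round(0) for z in (.15,.184)])
for n,q,bx in(("sc",s,(460,265,570,335)),("si",b,(230,355,335,435))):
    g=mask(q,bx,(40,85)); e=cv2.fitEllipse(cv2.convexHull(big(g)));print(n,e[0])
E
```

```text
7.8 [0.522  0.3059 0.263 ] [-0.19  0.32 -0.52  1.45  0.16  1.42  1.5 ] 0.0435447523227665
((314.6995849609375, 248.07040405273438), (131.86856079101562, 141.58905029296875), 94.22024536132812) [0.5305028  0.30880111 0.15      ]
[309.87376322 209.66325486] [0.50131453 0.28314071 0.184     ] ((309.5, 210.0), (40.0, 13.0), 90.0)
[array([319., 255.]), array([319., 269.])]
sc (518.4154052734375, 301.6929931640625)
si (286.1172790527344, 398.8202819824219)
```

View pics/w2.png

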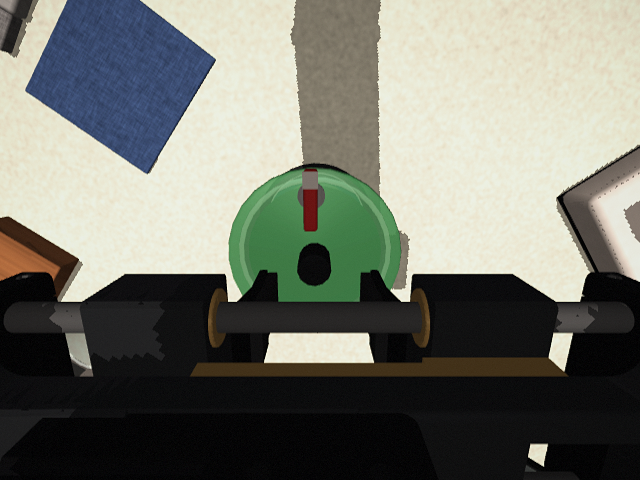

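The wrist view shows the tap bar now radial at (310,200), i.e. open. The knob's top is centred near (314,267) and the lid has not shifted.

```bash
python3 - <<'E'
from h import *
c,s,b=pickle.load(open("w2.pkl","rb"))
print(plane(c,(314.5,266.5),.184),plane(c,(314.5,259),.15))
for n,q,bx in(("sc",s,(310,280,415,355)),("si",b,(255,285,345,355))):
    m=mask(q,bx,(95,130),(40,255),(20,255)); k=big(cv2.morphologyEx(m,cv2.MORPH_CLOSE,np.ones((9,9)))); print(n,cv2.contourArea(k),[plane(q,p,.004).round(3)[:2].tolist() for p in cv2.approxPolyDP(cv2.convexHull(k),6,True)[:,0].astype(float)])
H=cv2.cvtColor(s["color"],cv2.COLOR_RGB2HSV);print(H[310:340:10,340:400:15])
E
```

```text
[0.53362806 0.31143117 0.184     ] [0.53835301 0.31446667 0.15      ]
sc 3419.5 [[0.467, -0.045], [0.466, 0.107], [0.616, 0.109], [0.618, -0.042]]
si 916.5 [[0.515, -0.045], [0.459, -0.044], [0.459, 0.087], [0.516, 0.058]]
[[[109 114 125]
  [108 122 121]
  [107 121 122]
  [108 118 121]]

 [[108 111 124]
  [108 120 121]
  [108 115 124]
  [107 121 122]]

 [[109 117 124]
  [108 119 124]
  [107 119 122]
  [109 111 122]]]
```

Emit:
drive_tool(
  series=[
    [[0.6, 0.4, -1], 0],
    [[0.7, 0.35, -1.4], 0],
    [[0, 0, -1.5], 0],
    [[0, 0, -1.5], 0],
    [[0, 0, -1.5], 0],
    [[0, 0, -1.5], 0],
    [[0, 0, -1.4], 0],
    [[0, 0, 0], 0],
    [[0, 0, 0], 0],
    [[0, 0, 0], 0],
  ],
  hand=0.4,
)

```text
time: 9.2
ee_pos: [0.5348, 0.3128, 0.1643]
eef_rot: [-0.317, 0.948, 0.0, 0.001]
ft_force: [0.1, 0.6, 1.1]
width: 0.0523
grip_force: 0.0
```

Emit:
drive_tool(
  series=[
    [[0, 0, 0], 0],
    [[0, 0, 0], 0],
    [[0, 0, 0], 0],
    [[0, 0, 0], 0],
    [[0, 0, 0], 0],
    [[0, 0, 0], 0],
    [[0, 0, 0], 0],
    [[0, 0, 0.5], 0],
    [[0, 0, 0.5], 0],
    [[0, 0, 0.5], 0],
  ],
  hand=1,
  newtons=35,
)

```text
time: 10.45
ee_pos: [0.5343, 0.3126, 0.1787]
eef_rot: [-0.317, 0.948, 0.0, -0.0]
ft_force: [-0.6, -0.9, -4.3]
width: 0.0251
grip_force: 35.0
```

Emit:
drive_tool(
  series=[
    [[0, 0, 2], 0],
    [[0, 0, 2], 0],
    [[0, -2, 1], 0],
    [[0.1, -4, 0], 0],
    [[0.1, -4, 0], 0],
    [[0.1, -4, 0], 0],
    [[0.1, -4, 0], 0],
    [[0.1, -4, -1], 0],
    [[0.1, -4, -1], 0],
    [[0.15, -2.05, -1], 0],
  ],
)

```text
time: 11.7
ee_pos: [0.5418, 0.0282, 0.199]
eef_rot: [-0.316, 0.949, -0.001, 0.0]
ft_force: [0.1, -0.8, -4.7]
width: 0.025
grip_force: 35.0
```

```bash
python3 w1.py w3
python3 - <<'E'
from h import *
c,s,b=pickle.load(open("w3.pkl","rb"))
for n,q in(("sc",s),("si",b)):
    g=mask(q,(240,200,450,380),(40,85)); e=cv2.fitEllipse(cv2.convexHull(big(g)));print(n,e[0],e[1],plane(q,e[0],.2));
    m=mask(q,(240,200,420,380),(95,130),(80,255),(20,255)); print(cv2.contourArea(big(m)))
E
```

```text
11.7 [0.5418 0.0282 0.199 ] [ 0.2   0.2  -0.37  1.71  0.08  1.25  2.02] 0.02500911681260593
sc (366.1092224121094, 253.44906616210938) (43.398712158203125, 74.44188690185547) [0.57826681 0.03757418 0.2       ]
3331.5
si (294.5422058105469, 272.3731384277344) (46.18694305419922, 63.946510314941406) [0.53995579 0.04753258 0.2       ]
684.5
```

Emit:
drive_tool(
  series=[
    [[0, 0.1, -2], 0],
    [[0, 0, -2.5], 0],
    [[0, 0, -2.5], 0],
    [[0, 0, -2.5], 0],
    [[0, 0, -2], 0],
    [[0, 0, -2], 0],
    [[0, 0, -1], 0],
    [[0, 0, -0.6], 0],
    [[0, 0, 0], 0],
    [[0, 0, 0], 0],
  ],
)

```text
time: 13.1
ee_pos: [0.5425, 0.0331, 0.0483]
eef_rot: [-0.317, 0.948, -0.0, 0.001]
ft_force: [0.7, 0.3, -4.8]
width: 0.025
grip_force: 35.0
```

Emit:
drive_tool(
  series=[
    [[0, 0, -0.4], 0],
    [[0, 0, -0.3], 0],
    [[0, 0, -0.2], 0],
    [[0, 0, -0.2], 0],
    [[0, 0, -0.1], 0],
    [[0, 0, -0.05], 0],
    [[0, 0, 0], 0],
    [[0, 0, 0], 0],
    [[0, 0, 0], 0],
    [[0, 0, 0], 0],
  ],
)

```text
time: 14.35
ee_pos: [0.542, 0.033, 0.0356]
eef_rot: [-0.317, 0.948, -0.0, -0.0]
ft_force: [-4.9, -1.2, 5.8]
width: 0.0255
grip_force: 35.0
```

Emit:
drive_tool(
  series=[
    [[0, 0, 0], 0],
    [[0, 0, 0], 0],
    [[0, 0, 0], 0],
    [[0, 0, 0.5], 0],
    [[0, 0, 2], 0],
    [[0, 0, 3], 0],
    [[0, 0, 4], 0],
    [[0, 0, 5], 0],
    [[0, 0, 5], 0],
    [[0, -4, 2], -4],
  ],
  hand=0.4,
)

```text
time: 15.6
ee_pos: [0.5431, -0.004, 0.254]
eef_rot: [-0.286, 0.958, -0.0, 0.003]
ft_force: [1.4, -0.6, -1.6]
width: 0.0522
grip_force: 0.0
```

Emit:
drive_tool(
  series=[
    [[-0.5, -4, 0], -4],
    [[-0.5, -4, 0], -4],
    [[-0.5, -4, 0], -4],
    [[-0.5, -4, 0], -4],
    [[-0.5, -4, 0], -4],
    [[-0.5, -4, 0], -4],
    [[-0.5, -4, 0], -4],
    [[-0.5, -4, 0], -4],
    [[-0.5, -4, 0], -2],
    [[-0.5, -3, 0], 0],
  ],
)

```text
time: 16.85
ee_pos: [0.4913, -0.3994, 0.25]
eef_rot: [0.01, 1.0, -0.0, -0.0]
ft_force: [1.0, -1.1, 0.4]
width: 0.0522
grip_force: 0.0
```

```bash
python3 w1.py w4
python3 - <<'E'
from h import *
c,s,b=pickle.load(open("w4.pkl","rb"))
v=[cv2.resize(x[:,:,::-1],None,fx=f,fy=f) for x,f in((c["color"][60:420,60:580],1.),)]
cv2.imwrite("pics/w4c.png",v[0])
for n,q,bx in(("sc",s,(310,250,430,360)),("si",b,(245,260,345,360))):
    g=mask(q,bx,(40,85)); e=cv2.fitEllipse(cv2.convexHull(big(g)));print(n,e[0],e[1],plane(q,e[0],.022))
E
```

```text
16.85 [ 0.4913 -0.3994  0.25  ] [ 0.63  0.34 -0.02  1.41  0.01  1.39  2.16] 0.052233930350520416
sc (364.0307922363281, 316.51507568359375) (48.776634216308594, 69.23434448242188) [0.55539188 0.03793633 0.022     ]
si (298.6698303222656, 320.111083984375) (42.41585922241211, 54.01335144042969) [0.53900715 0.04277665 0.022     ]
```

View pics/w4c.png

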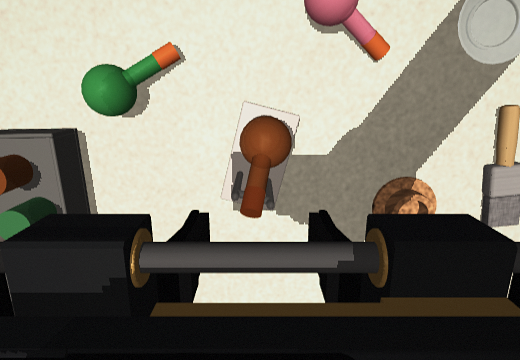

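The wrist crop shows the amber bulb at (266,143), its stopper end at (251,212) between the fork prongs (238,185) and (266,188), and the green one well off at (110,90).

```bash
python3 - <<'E'
from h import *
c,s,b=pickle.load(open("w4.pkl","rb"))
m=mask(c,(290,165,365,235),(3,22),(100,255)); (x,y),rad=cv2.minEnclosingCircle(big(m)); print(x,y,rad,plane(c,(326,203),.051))
B=plane(c,(326,202.5),.051)
# neck axis pixels at row 245 and end
for p,z in(((311,272),.110),((319.5,235),.085)):
    q=plane(c,p,z);print(q,np.degrees(np.arctan2(*(q-B)[1::-1])),np.linalg.norm((q-B)[:2]))
print([plane(c,p,.006).round(3) for p in((303,161),(360,176),(282,257))])
print(tri(s,cen(mask(s,(198,230,226,258),(3,22),(120,255))),c,(326,202.5)), tri(b,cen(mask(b,(324,183,347,210),(3,22),(120,255))),c,(326,202.5)))
print(plane(c,(298,245),.095),plane(c,(326,248),.095))
E
```

```text
322.4635009765625 206.072998046875 31.003067016601562 [ 0.47491738 -0.39116149  0.051     ]
[ 0.53090869 -0.40736726  0.11      ] -16.00370758468849 0.05880941462416553
[ 0.50143854 -0.398713    0.085     ] -15.6081947727103 0.028096109435212967
[array([ 0.432, -0.416,  0.006]), array([ 0.451, -0.35 ,  0.006]), array([ 0.549, -0.447,  0.006])]
(array([ 0.47527413, -0.39299253,  0.05363928]), np.float64(0.0044195615851852915)) (array([ 0.47383488, -0.391513  ,  0.06393602]), np.float64(0.0029094035733288268))
[ 0.50846132 -0.4197362   0.095     ] [ 0.51205018 -0.39261737  0.095     ]
```

Emit:
drive_tool(
  series=[
    [[0.8, 0, -2.5], -7],
    [[0.85, -0.15, -2.5], -7],
    [[0, 0, -2.5], 0],
    [[0, 0, -2.5], 0],
    [[0, 0, -2.2], 0],
    [[0, 0, -2], 0],
    [[0, 0, -1.7], 0],
    [[0, 0, -1.7], 0],
    [[0, 0, 0], 0],
    [[0, 0, 0], 0],
  ],
  hand=0.5,
)

```text
time: 18.25
ee_pos: [0.5088, -0.3987, 0.0747]
eef_rot: [0.131, 0.991, -0.0, 0.0]
ft_force: [0.2, 0.4, 0.2]
width: 0.0436
grip_force: 0.0
```

Emit:
drive_tool(
  series=[
    [[0, 0, 0], 0],
    [[0, 0, 0], 0],
    [[0, 0, 0], 0],
    [[0, 0, 0], 0],
    [[0, 0, 0], 0],
    [[0, 0, 0], 0],
    [[0, 0, 0], 0],
    [[0, 0, 0], 0],
    [[0, 0, 0], 0],
    [[0, 0, 0], 0],
  ],
  hand=1,
  newtons=4,
)

```text
time: 19.5
ee_pos: [0.5086, -0.3986, 0.0742]
eef_rot: [0.131, 0.991, -0.0, 0.0]
ft_force: [0.2, -1.5, 1.8]
width: 0.0203
grip_force: 4.0
```

Emit:
drive_tool(
  series=[
    [[-0.3, 0.08, 0.28], 0],
    [[-0.32, 0.09, 0.25], 0],
    [[-0.34, 0.09, 0.23], 0],
    [[-0.36, 0.1, 0.19], 0],
    [[-0.38, 0.1, 0.16], 0],
    [[-0.39, 0.11, 0.13], 0],
    [[-0.4, 0.11, 0.09], 0],
    [[-0.4, 0.11, 0.05], 0],
    [[-0.4, 0.11, 0.02], 0],
    [[0, 0, 0], 0],
  ],
)

```text
time: 20.75
ee_pos: [0.4766, -0.3899, 0.0895]
eef_rot: [0.13, 0.991, -0.001, 0.002]
ft_force: [3.4, -2.7, 8.9]
width: 0.02
grip_force: 7.9
```

```bash
python3 w1.py w5
python3 - <<'E'
from h import *
c,s,b=pickle.load(open("w5.pkl","rb"))
v=[cv2.resize(x[:,:,::-1],(400,400)) for x in(s["color"][180:280,160:260],b["color"][120:220,280:380])]
cv2.imwrite("pics/w5c.png",np.hstack(v))
E
```

```text
20.75 [ 0.4766 -0.3899  0.0895] [ 0.61  0.42  0.    1.65 -0.    1.07  1.92] 0.020046293941508208
```

View pics/w5c.png

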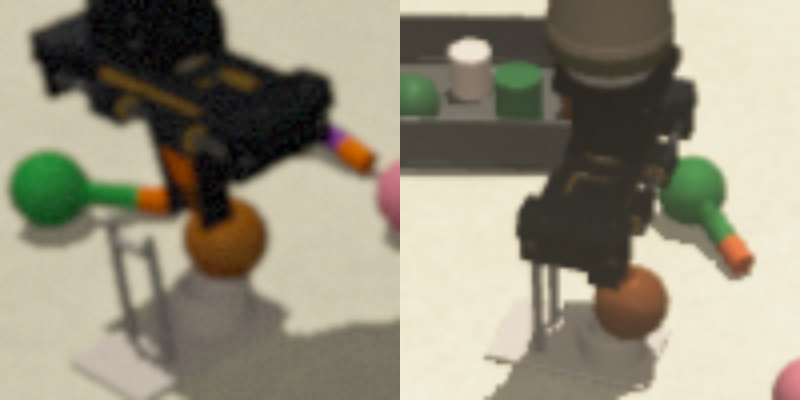

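```bash
python3 - <<'E'
from h import *
c,s,b=pickle.load(open("w5.pkl","rb"))
m=mask(s,(198,228,228,258),(3,22),(100,255)); print(cv2.minEnclosingCircle(big(m)),cv2.boundingRect(big(m)))
B=np.array([.475,-.391,.051])
print("bulb",proj(s,B))
for t in(-20,0,10,20,30):
    a=np.radians(t);u=np.array([np.sin(a)*.965,-np.sin(a)*.264,np.cos(a)])
    print(t,[proj(s,B+k*u).round(1).tolist() for k in(.064,.084)])
H=cv2.cvtColor(s["color"],cv2.COLOR_RGB2HSV)
m=mask(s,(195,200,225,240),(0,14),(150,255),(60,255)); ys,xs=np.nonzero(m)
for y in range(212,240): 
    x=xs[ys==y]; 
    if len(x): print(y,x.min(),x.max(),end='; ')
E
```

```text
((213.0, 238.0), 12.80634880065918) (205, 228, 21, 22)
bulb [211.2583729  243.11155251]
-20 [[214.8, 219.1], [216.0, 211.4]]
0 [[207.8, 221.3], [206.7, 214.2]]
10 [[204.4, 223.5], [202.1, 217.1]]
20 [[201.1, 226.4], [197.7, 220.9]]
30 [[198.1, 229.8], [193.7, 225.4]]
217 200 202; 218 200 205; 219 200 207; 220 201 207; 221 201 207; 222 202 207; 223 202 208; 224 203 208; 225 204 207; 226 205 208; 227 196 207; 228 201 207; 229 197 207; 230 196 219; 231 196 221; 232 195 222; 233 200 223; 234 208 223; 235 209 217; 236 207 224; 237 211 218; 238 207 224; 239 221 223;
```

The views show the neck still leaning about 20°, because the pads dragged the bulb off its seat. I'll reseat it, let go, then close on the neck in the lean plane from above the fork. That squeezes the neck upright.

Emit:
drive_tool(
  series=[
    [[0.3, -0.08, 0], 0],
    [[0.4, -0.11, 0], 0],
    [[0.4, -0.11, -0.05], 0],
    [[0.4, -0.11, -0.1], 0],
    [[0.1, 0, -0.1], 0],
    [[0, 0, -0.1], 0],
    [[0, 0, 0], 0],
    [[0, 0, 0], 0],
    [[0, 0, 0], 0],
    [[0, 0, 0], 0],
  ],
)

```text
time: 22.15
ee_pos: [0.4918, -0.3936, 0.0848]
eef_rot: [0.13, 0.991, 0.0, 0.0]
ft_force: [1.7, -0.3, 3.9]
width: 0.0198
grip_force: 4.7
```

Emit:
drive_tool(
  series=[
    [[0, 0, 0], 0],
    [[0, 0, 0], 0],
    [[0, 0, 0.5], 0],
    [[0, 0, 2], 0],
    [[0, 0, 3], 0],
    [[0, 0, 3], -10],
    [[0, 0, 2], -10],
    [[0, 0, 0], -10],
    [[0, 0, 0], -10],
    [[0, 0, 0], -10],
  ],
  hand=0.5,
)

```text
time: 23.4
ee_pos: [0.4918, -0.3937, 0.1913]
eef_rot: [0.54, 0.842, 0.0, 0.001]
ft_force: [0.3, -0.1, -0.7]
width: 0.0437
grip_force: 0.0
```

Emit:
drive_tool(
  series=[
    [[0.2, -0.1, 0], -10],
    [[0.2, -0.1, 0], -10],
    [[0.2, -0.1, 0], -10],
    [[0.1, -0.1, 0], -10],
    [[0, 0, 0], 0],
    [[0, 0, 0], 0],
    [[0, 0, 0], 0],
    [[0, 0, 0], 0],
    [[0, 0, 0], 0],
    [[0, 0, 0], 0],
  ],
  hand=0,
)

```text
time: 24.65
ee_pos: [0.4986, -0.3976, 0.1896]
eef_rot: [0.793, 0.609, 0.0, 0.0]
ft_force: [-0.4, -0.4, -0.1]
width: 0.0873
grip_force: 0.0
```

```bash
python3 w1.py w6
python3 - <<'E'
from h import *
c,s,b=pickle.load(open("w6.pkl","rb"))
m=mask(s,(190,205,230,260),(0,22),(110,255),(50,255));k=big(m);print(cv2.boundingRect(k),cv2.contourArea(k))
v=[cv2.resize(x[:,:,::-1],(390,390)) for x in(s["color"][180:280,160:260],c["color"][60:420,140:500])]
cv2.imwrite("pics/w6c.png",np.hstack(v))
E
```

```text
24.65 [ 0.4986 -0.3976  0.1896] [ 0.42  0.38  0.24  1.49 -0.09  1.28  0.41] 0.08729442929401311
(190, 226, 32, 28) 426.0
```

View pics/w6c.png

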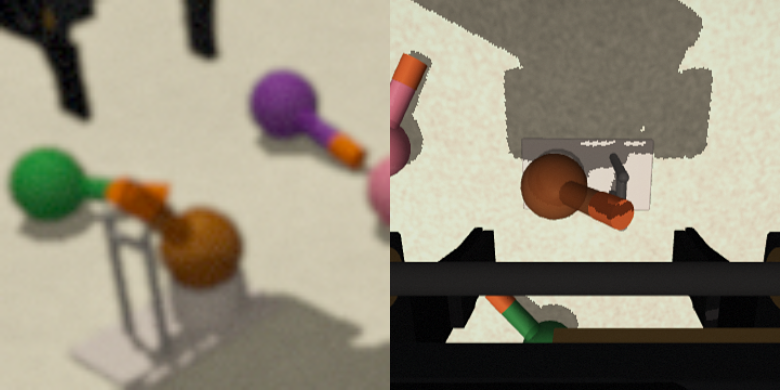

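The views show the flask back on the fork. The neck is now swung sideways over one prong: bulb at (553,186) and stopper end at (622,215) in the wrist crop.

```bash
python3 - <<'E'
from h import *
c,s,b=pickle.load(open("w6.pkl","rb"))
f=360/390; P=lambda x,y:((x-390)*f+140,y*f+60)
B=plane(c,P(553,186),.051);print(B)
for z in(.105,.115,.125):
    q=plane(c,P(624,214),z)-B;print(z,q,np.degrees(np.arctan2(q[1],q[0])),np.hypot(q[0],q[1]),np.linalg.norm(q))
# triangulate the end with the scene: stopper end at crop (112,190)->
e=(112/3.9+160,190/3.9+180);print(tri(s,e,c,P(628,213)))
E
```

```text
[ 0.47309485 -0.39171139  0.051     ]
0.105 [ 0.05029561 -0.02051092  0.054     ] -22.186000735697494 0.05431708945702521 0.0765920766599423
0.115 [ 0.05000906 -0.01699334  0.064     ] -18.768032797933817 0.05281742398333376 0.08297999925424945
0.125 [ 0.04972252 -0.01347577  0.074     ] -15.16399825533219 0.051516262294586904 0.09016609828979337
(array([ 0.52619045, -0.4083257 ,  0.11880558]), np.float64(0.002037506696948274))
```

Emit:
drive_tool(
  series=[
    [[0, 0, -2], -3],
    [[0, 0, -2], 0],
    [[0, 0, -2], 0],
    [[0, 0, -2], 0],
    [[0, 0, 0], 0],
    [[-0.4, 0.1, 0], 0],
    [[-0.5, 0.12, 0], 0],
    [[-0.5, 0.13, 0], 0],
    [[-0.5, 0.13, 0], 0],
    [[-0.5, 0.13, 0], 0],
  ],
)

```text
time: 26.05
ee_pos: [0.4743, -0.3914, 0.1097]
eef_rot: [0.809, 0.588, 0.0, 0.0]
ft_force: [0.4, 0.3, 0.6]
width: 0.0873
grip_force: 0.2
```

Emit:
drive_tool(
  series=[
    [[0, 0, 0], 0],
    [[0, 0, 0], 0],
    [[0, 0, 0], 0],
    [[0, 0, 0], 0],
    [[0, 0, 0], 0],
    [[0, 0, 0], 0],
    [[0, 0, 0], 0],
    [[0, 0, 0], 0],
    [[0, 0, 0], 0],
    [[0, 0, 0], 0],
  ],
  hand=0.6,
  newtons=10,
)

```text
time: 27.3
ee_pos: [0.4746, -0.3915, 0.1096]
eef_rot: [0.809, 0.588, 0.0, 0.0]
ft_force: [0.7, -0.7, -0.7]
width: 0.0348
grip_force: 0.1
```

Emit:
drive_tool(
  series=[
    [[0, 0, 0], 0],
    [[0, 0, 0], 0],
    [[0, 0, 0], 0],
    [[0, 0, 0], 0],
    [[0, 0, 0], 0],
    [[0, 0, 0], 0],
    [[0, 0, 0], 0],
    [[0, 0, 0], 0],
    [[0, 0, 0], 0],
    [[0, 0, 0], 0],
  ],
  hand=1,
)

```text
time: 28.55
ee_pos: [0.4746, -0.3915, 0.1096]
eef_rot: [0.809, 0.588, 0.0, 0.0]
ft_force: [-0.1, 0.4, 0.7]
width: 0.02
grip_force: 10.0
```

```bash
python3 w1.py w7
python3 - <<'E'
from h import *
c,s,b=pickle.load(open("w7.pkl","rb"))
for n,q,bx in(("s",s,(190,205,235,262)),("b",b,(300,150,350,212))):
    m=mask(q,bx,(3,22),(110,255),(50,255));k=big(m);print(n,cv2.boundingRect(k),cv2.contourArea(k),cv2.minEnclosingCircle(k))
    print(proj(q,np.array([.474,-.3915,.051])))
v=[cv2.resize(x[:,:,::-1],(390,390)) for x in(s["color"][180:280,160:260],b["color"][120:220,280:380])]
cv2.imwrite("pics/w7c.png",np.hstack(v))
E
```

```text
28.55 [ 0.4746 -0.3915  0.1096] [ 0.42  0.4   0.24  1.64 -0.11  1.11  0.38] 0.020032174258994475
s (201, 212, 21, 42) 418.0 ((211.5, 232.5), 20.651975631713867)
[211.31127246 242.86717568]
b (324, 170, 18, 34) 280.5 ((333.5, 186.59091186523438), 16.59853744506836)
[332.46224996 196.0451353 ]
```

View pics/w7c.png

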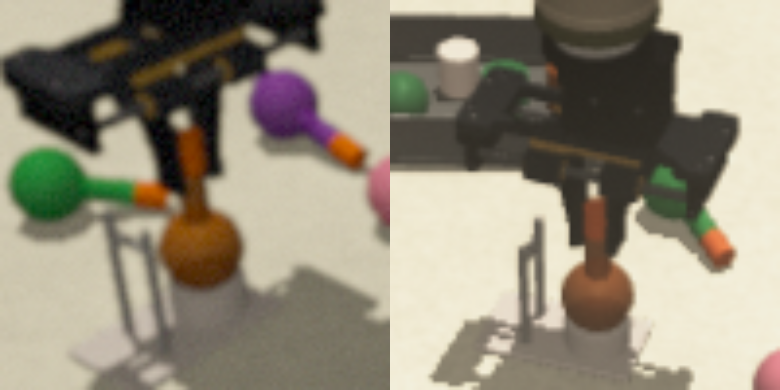

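The crops show the flask upright on the rest with its neck between the pads. Next I'll measure the cork ring (foot outline, lower half) and the jar.

```bash
python3 - <<'E'
from h import *
c,s,b=pickle.load(open("w7.pkl","rb"))
for n,q,bx in(("s",s,(235,280,278,312)),("b",b,(275,228,318,264))):
    m=mask(q,bx,(3,22),(70,255),(50,255));k=cv2.convexHull(big(m))[:,0].astype(float)
    print(n,cv2.boundingRect(big(m)))
    P=np.array([plane(q,p,.003)[:2] for p in big(m)[:,0].astype(float)])
    # points nearest to camera: lower rows; circle fit on the plane with r=.040
    px=big(m)[:,0]; y0,y1=px[:,1].min(),px[:,1].max(); sel=px[:,1]>y0+.55*(y1-y0)
    Q=P[sel]; A=np.c_[2*Q,np.ones(len(Q))]; x=np.linalg.lstsq(A,(Q**2).sum(1),rcond=None)[0]; print(x[:2],np.sqrt(x[2]+x[0]**2+x[1]**2))
    from scipy.optimize import least_squares
    print(least_squares(lambda u:np.hypot(*(Q-u).T)-.04,x[:2],loss="soft_l1",f_scale=.002).x)
    # collar hole: dark inside
c,s,b=pickle.load(open("w4.pkl","rb"))
m=mask(c,(425,230,505,290),(3,22),(70,255),(50,255));k=big(m);px=k[:,0];P=np.array([plane(c,p,.006)[:2] for p in px.astype(float)])
print(cv2.boundingRect(k));Q=P[px[:,1]<250]
from scipy.optimize import least_squares
print(least_squares(lambda u:np.hypot(*(Q-u).T)-.04,[.57,-.215],loss="soft_l1",f_scale=.002).x)
E
```

```text
s (239, 281, 35, 30)
[ 0.57141115 -0.21355204] 0.03867721936719686
[ 0.56988239 -0.21418265]
b (282, 235, 30, 25)
[ 0.56793269 -0.21589645] 0.03905478813833365
[ 0.56800442 -0.21708655]
(432, 237, 65, 37)
[ 0.567614   -0.21742684]
```

Emit:
drive_tool(
  series=[
    [[0, 0, 0], 0],
    [[0, 0, 0], 0],
    [[0, 0, 0], 0],
    [[0, 0, 0.5], 0],
    [[0, 0, 1], 0],
    [[0, 0, 2], 0],
    [[0, 0, 2], 0],
    [[0, 0, 2], 0],
    [[0, 0, 0], 0],
    [[0, 0, 0], 0],
  ],
  newtons=25,
  hand=1,
)

```text
time: 29.95
ee_pos: [0.4744, -0.3913, 0.184]
eef_rot: [0.809, 0.588, -0.0, -0.0]
ft_force: [0.3, 0.5, -1.3]
width: 0.0193
grip_force: 25.0
```

Emit:
drive_tool(
  series=[
    [[1, 1.8, 0], 0],
    [[1.2, 2.2, 0], 0],
    [[1.2, 2.3, 0], 0],
    [[1.2, 2.3, 0], 0],
    [[1.2, 2.3, 0], 0],
    [[1.2, 2.3, 0], 0],
    [[1.2, 2.2, 0], 0],
    [[0.8, 1.4, 0], 0],
    [[0.4, 0.7, 0], 0],
    [[0, 0, 0], 0],
  ],
)

```text
time: 31.2
ee_pos: [0.5686, -0.2163, 0.1844]
eef_rot: [0.809, 0.588, -0.0, -0.0]
ft_force: [0.9, 0.0, -1.6]
width: 0.0189
grip_force: 25.0
```

Emit:
drive_tool(
  series=[
    [[0, 0, -1], 0],
    [[0, 0, -1.2], 0],
    [[0, 0, -1.2], 0],
    [[0, 0, -1.2], 0],
    [[0, 0, -1], 0],
    [[0, 0, -0.8], 0],
    [[0, 0, 0], 0],
    [[0, 0, 0], 0],
    [[0, 0, 0], 0],
    [[0, 0, 0], 0],
  ],
)

```text
time: 32.45
ee_pos: [0.5688, -0.2165, 0.1209]
eef_rot: [0.809, 0.588, 0.0, 0.0]
ft_force: [0.5, -0.2, -1.6]
width: 0.019
grip_force: 25.0
```

```bash
python3 w1.py w8
python3 - <<'E'
from h import *
from scipy.optimize import least_squares
c,s,b=pickle.load(open("w8.pkl","rb"));st=c
v=[cv2.resize(x[:,:,::-1],(390,390)) for x in(s["color"][225:315,210:300],b["color"][180:270,250:340])]
cv2.imwrite("pics/w8c.png",np.hstack(v))
E
```

```text
32.45 [ 0.5688 -0.2165  0.1209] [ 0.17  0.38  0.15  1.65 -0.06  1.12  0.02] 0.019010322482307
```

View pics/w8c.png

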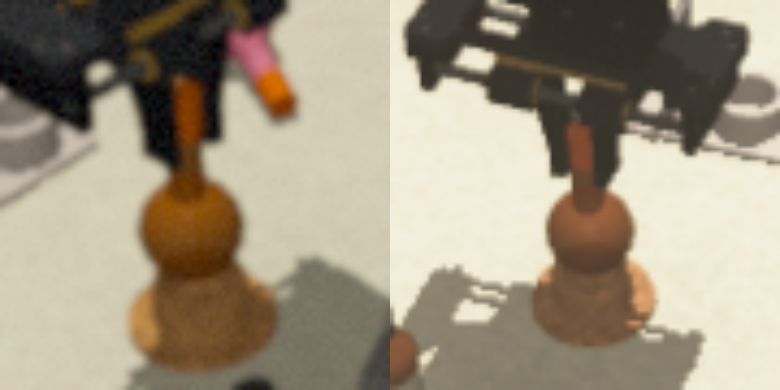

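The crops show the bulb just above the ring, with the neck upright in the pads. I'll check the lean numerically, then lower.

```bash
python3 - <<'E'
from h import *
c,s,b=pickle.load(open("w8.pkl","rb"))
S=lambda x,y:(210+x/4.333,225+y/4.333); D=lambda x,y:(250+(x-390)/4.333,180+y/4.333)
B=tri(s,S(191,228),b,D(590,233)); N=tri(s,S(187,110),b,D(580,149)); print(B,N)
up=np.array([.5688,-.2165,.062])
for q in(s,b): print(proj(q,up),proj(q,up+[0,0,.075]))
print(S(191,228),S(187,110),D(590,233),D(580,149))
E
```

```text
(array([ 0.56634748, -0.21775489,  0.05910109]), np.float64(0.001431856357644278)) (array([ 0.56827106, -0.21205758,  0.13549173]), np.float64(0.000796978588728534))
[253.75793985 277.09209521] [251.03904228 249.33157199]
[295.11061279 233.55914869] [293.74524739 212.97006688]
(254.08031387029772, 277.6194322640203) (253.15716593584122, 250.38656819755366) (296.15739672282484, 233.77336718209094) (293.8495268866836, 214.3872605585045)
```

Emit:
drive_tool(
  series=[
    [[0, 0, -0.4], 0],
    [[0, 0, -0.3], 0],
    [[0, 0, -0.2], 0],
    [[0, 0, -0.1], 0],
    [[0, 0, 0], 0],
    [[0, 0, 0], 0],
    [[0, 0, 0], 0],
    [[0, 0, 0], 0],
    [[0, 0, 0], 0],
    [[0, 0, 0], 0],
  ],
)

```text
time: 33.85
ee_pos: [0.5687, -0.2165, 0.1107]
eef_rot: [0.809, 0.588, 0.0, 0.0]
ft_force: [0.5, 1.1, 3.2]
width: 0.0193
grip_force: 25.0
```

Emit:
drive_tool(
  series=[
    [[0, 0, 0], 0],
    [[0, 0, 0], 0],
    [[0, 0, 0], 0],
    [[0, 0, 0], 0],
    [[0, 0, -0.1], 10],
    [[0, 0, -0.1], 10],
    [[0, 0, -0.1], 10],
    [[0, 0, -0.1], 10],
    [[0, 0, -0.1], 10],
    [[0, 0, -0.1], 10],
  ],
  hand=0.4,
)

```text
time: 35.1
ee_pos: [0.5686, -0.2165, 0.1045]
eef_rot: [0.404, 0.915, 0.0, 0.0]
ft_force: [0.4, 0.6, -0.1]
width: 0.0527
grip_force: 0.0
```

```bash
python3 - <<'E'
from h import *
c,s,b=pickle.load(open("w8.pkl","rb"))
for z in(0.,.024,.14): print(z,proj(s,np.array([.535,.314,z])).round(1),proj(b,np.array([.535,.314,z])).round(1))
for n,q,bx in(("s",s,(440,260,580,400)),("b",b,(225,340,350,470))):
    m=mask(q,bx,(0,180),(0,255),(0,110))
    for k in cv2.findContours(m,cv2.RETR_LIST,cv2.CHAIN_APPROX_NONE)[0]:
        if cv2.contourArea(k)>300 or len(k)>80: print(n,len(k),cv2.boundingRect(k),[np.round(t,1) for t in cv2.fitEllipse(k)])
    g=cv2.cvtColor(q["color"],cv2.COLOR_RGB2GRAY)[bx[1]:bx[3],bx[0]:bx[2]]
    small=cv2.resize(g,(28,26),interpolation=cv2.INTER_AREA); print("\n".join("".join(" .:-=+*#%@"[9-int(v)*10//256] for v in r) for r in small))
E
```

```text
0.0 [499.5 354.6] [290.1 431.8]
0.024 [502.4 346.1] [289.5 426.4]
0.14 [517.5 301.1] [286.2 397.8]
s 346 (463, 331, 77, 56) [array([501.8, 357.7]), array([47.1, 74.6]), np.float64(111.2)]
..:.::::::::::::::::::::::::
:::::.::::::::::::::::::::::
.:.:::::::::::::::::::::::::
::::::::::::::::::::::::::::
::::::::::-------:::::::::::
:::::::::=========-:::::::::
::::::::-===========-:::::::
::::::.-=============-::::::
:::::.:===============-:::::
:::::::=+==============:::::
.:::::-+++============-:::::
::::::-++++===========-:::::
::::::=++++++=========-:::::
:::::-+++++++++++++++=::::::
:::::*+*+++==++++++++-::::::
::::=**++==++===++++=:::::::
::::+**+=====+===+++-:::::::
::::=#*+==+======+++::::::::
:::::#**===++=====++::::::::
:::::-#*+========++#+:::::::
::::::=#*++=====++*#+-::::::
::::::::*#*++++++*%*+=::::::
:::::::::-*%####%#*++=::::::
:::::::::::=+***+++++:::::::
:::::::::::::-==++==::::::::
::::::::::::::::::::::::::::
b 230 (255, 413, 69, 53) [array([289.2, 430.4]), array([64.1, 66.4]), np.float64(43.2)]
b 127 (261, 400, 54, 19) [array([287.1, 414.4]), array([26.5, 48.9]), 
[... 155 characters left out ...]
**.   
                            
                            
                            
             ...            
          .------:.         
        .----------.        
       .------------.       
       -=----------=:       
      .===---------=-       
      :===---====--==.      
     .:====++***+++==.      
     .:==++**+++***+=:      
     ..=+++:..:-=+**+-      
  .   :=++.  .:..-==+=      
.  .  .+-:  .:.:..-++*.     
   .  :*+-...  .:-=+**:     
   ...+*+=-=----==-+**:     
  .. -+*+=--=====--++*:     
.   .-+#++=--===--=+++.     
... .=+**++=-----=++*:  .   
 ... -++**+++===+++*=.. .   
......=++*#++++++*#-. ..    
.. .  -++++######+...  .    
..... .:++++++++-....  . .
```

Emit:
drive_tool(
  series=[
    [[0, 0, 0], 10],
    [[0, 0, 0], 10],
    [[0, 0, 0], 10],
    [[0, 0, 0], 0],
    [[0, 0, 0], 0],
    [[0, 0, 0], 0],
    [[0, 0, 0], 0],
    [[0, 0, 0], 0],
    [[0, 0, 0], 0],
    [[0, 0, 0], 0],
  ],
)

```text
time: 36.35
ee_pos: [0.5686, -0.2165, 0.1046]
eef_rot: [0.156, 0.988, 0.0, 0.0]
ft_force: [-0.9, -0.5, -0.3]
width: 0.0523
grip_force: 0.0
```

```bash
python3 w1.py w9; python3 - <<'E'
from h import *
c,s,b=pickle.load(open("w9.pkl","rb"))
print(tri(s,(501.8,357.7),b,(289.2,430.4)), tri(s,(501,358.5),b,(289,431)),plane(s,(501.8,357.7),0),plane(b,(289.2,430.4),0))
# flask standing check
for n,q,bx in(("s",s,(225,230,285,285)),("b",b,(270,190,325,245))):
    m=mask(q,bx,(0,22),(110,255),(50,255)); k=big(m); print(n,cv2.boundingRect(k))
# bystanders vs start
d=pickle.load(open("d0.pkl","rb"))
for n,q,bx in(("s",s,(295,275,330,320)),("s",s,(255,310,285,355)),("b",b,(280,265,345,290)),("b",b,(355,255,395,285)),("b",b,(238,248,260,280))):
    q0=d["scene" if n=="s" else "side"]["color"];x0,y0,x1,y1=bx
    print(bx,np.abs(q["color"][y0:y1,x0:x1].astype(int)-q0[y0:y1,x0:x1]).mean())
E
```

```text
36.35 [ 0.5686 -0.2165  0.1046] [ 0.38  0.4  -0.11  1.65  0.05  1.1   1.51] 0.05226858749376171
(array([5.38976709e-01, 3.15384576e-01, 5.04551130e-04]), np.float64(0.008271642248194946)) (array([ 0.53932876,  0.31488212, -0.002252  ]), np.float64(0.0072445751445242715)) [0.54184851 0.31860721 0.        ] [0.53725633 0.31108178 0.        ]
s (244, 251, 23, 34)
b (285, 220, 24, 25)
(295, 275, 330, 320) 52.10687830687831
(255, 310, 285, 355) 32.12
(280, 265, 345, 290) 69.35815384615384
(355, 255, 395, 285) 10.983888888888888
(238, 248, 260, 280) 13.245265151515152
```

Emit:
drive_tool(
  series=[
    [[0, 0, 0], 0],
    [[0, 0, 0], 0],
    [[0, 0, 0], 0],
    [[0, 0, 0], 0],
    [[0, 0, 0], 0],
    [[0, 0, 0], 0],
    [[0, 0, 0], 0],
    [[0, 0, 0], 0],
    [[0, 0, 0], 0],
    [[0, 0, 0], 0],
  ],
  hand=1,
  newtons=15,
)

```text
time: 37.75
ee_pos: [0.5686, -0.2165, 0.1046]
eef_rot: [0.156, 0.988, 0.0, -0.0]
ft_force: [0.4, 0.0, -1.3]
width: 0.0194
grip_force: 15.0
```

Emit:
drive_tool(
  series=[
    [[0, 0, 0], 0],
    [[0, 0, 0], 0],
    [[0, 0, 0.5], 0],
    [[0, 0, 1.5], 0],
    [[0, 0, 3], 0],
    [[0, 0, 4], 0],
    [[0, 0, 4], 0],
    [[0, 0, 3], 0],
    [[0, 1, 1], 0],
    [[-0.2, 2, 0.6], 0],
  ],
  hand=1,
  newtons=25,
)

```text
time: 39.0
ee_pos: [0.5663, -0.1857, 0.2805]
eef_rot: [0.157, 0.988, 0.0, -0.0]
ft_force: [0.8, 0.3, -1.1]
width: 0.019
grip_force: 25.0
```

Emit:
drive_tool(
  series=[
    [[-0.3, 4, 0], 0],
    [[-0.3, 5, 0], 0],
    [[-0.3, 5, 0], 0],
    [[-0.3, 5, 0], 0],
    [[-0.3, 5, 0], 0],
    [[-0.3, 5, 0], 0],
    [[-0.3, 5, 0], 0],
    [[-0.3, 5, 0], 0],
    [[-0.3, 5, 0], 0],
    [[-0.3, 4, 0], 0],
  ],
)

```text
time: 40.25
ee_pos: [0.5343, 0.2968, 0.2794]
eef_rot: [0.155, 0.988, -0.0, -0.001]
ft_force: [1.1, 0.2, -1.2]
width: 0.0194
grip_force: 25.0
```

Emit:
drive_tool(
  series=[
    [[0, 1.5, 0], 0],
    [[0, 0.5, 0], 0],
    [[0, 0, 0], 0],
    [[0, 0, 0], 0],
    [[0, 0, 0], 0],
    [[0, 0, 0], 0],
    [[0, 0, 0], 0],
    [[0, 0, 0], 0],
    [[0, 0, 0], 0],
    [[0, 0, 0], 0],
  ],
)

```text
time: 41.5
ee_pos: [0.5366, 0.3135, 0.2806]
eef_rot: [0.156, 0.988, 0.0, -0.0]
ft_force: [0.6, 0.6, -1.6]
width: 0.0195
grip_force: 25.0
```

```bash
python3 w1.py w10; python3 - <<'E'
from h import *
c,s,b=pickle.load(open("w10.pkl","rb"))
for z in(0,.024,.14):
    p=np.array([.536,.314,z]);print(z,proj(c,p).round(1),[proj(c,p+np.array(k)).round(0).tolist() for k in((.067,0,0),(-.067,0,0),(0,.067,0),(0,-.067,0))])
g=cv2.cvtColor(c["color"],cv2.COLOR_RGB2GRAY)[100:330,200:440]
small=cv2.resize(g,(80,46),interpolation=cv2.INTER_AREA); print("\n".join("".join(" .:-=+*#%@"[9-int(v)*10//256] for v in r) for r in small))
E
```

```text
41.5 [0.5366 0.3135 0.2806] [-0.27  0.34 -0.44  1.37  0.14  1.46  0.56] 0.019478916128535712
0 [318.9 205.2] [[334.0, 251.0], [303.0, 156.0], [368.0, 189.0], [271.0, 221.0]]
0.024 [318.9 208.4] [[335.0, 257.0], [302.0, 156.0], [371.0, 192.0], [269.0, 225.0]]
0.14 [319.  230.1] [[340.0, 294.0], [295.0, 158.0], [390.0, 208.0], [250.0, 252.0]]
=====+===================-:                                                     
=======+===================-:.                                                  
======+=======================-.                                                
=================================-                                              
+==================================-:                                           
+======+=======================+======:                                         
======================================+=-.                                      
==========================================-:.                                   
-============================================-.                                 
 .:-==================+=====
[... 2268 characters left out ...]
@@@@@%####%####%%%@@@@@@@=  +@@@@@@@@@@@@@@@@@@@@@@@
@@@@@@@@@@@@@@@@@@@@%#%.=@@@@@@@@%%%########%%@@@@@@@@#.##%@@@@@@@@@@@@@@@@@@@@@
@@@@@@@@@@@@@@@@@@@@##%%@@@@@@@@@%%%########%%@@@@@@@@@%%%#@@@@@@@@@@@@@@@@@@@@@
@@@@@@@@@@@@@@@@@@@@##%%@@@@@@@@%%%%%%%%%%%%%%%@@@@@@@@%%%#%@@@@@@@@@@@@@@@@@@@@
@@@@@@@@@@@@@@@@@@@@#%%%%%%%%%%%%%%%%%%%%%%%%%%%%%%%%%%%%%#%@@@@@@@@@@@@@@@@@@@@
@@@@@@@@@@@@@@@@@@@%#%%%%%%%%%%%%%%%%%%%%%%%%%%%%%%%%%%%%%##@@@@@@@@@@@@@@@@@@@@
@@@@@@@@@@@@@@@@@@@%#%%%%%%%%%%%%%%%%%%%%%%%%%%%%%%%%%%%%%##@@@@@@@@@@@@@@@@@@@@
@@@@@@@@@@@@@@@@@@@%*%%%%%%%%%%%%%%%%%%%%%%%%%%%%%%%%%%%%%#*@@@@@@@@@@@@@@@@@@@@
@@@@@@@@@@@@@@@@@@@%*%%%%%%%%%%%%%%%%%%%%%%%%%%%%%%%%%%%%%##@@@@@@@@@@@@@@@@@@@@
```

```bash
python3 - <<'E'
from h import *
c,s,b=pickle.load(open("w10.pkl","rb"))
g=cv2.cvtColor(c["color"],cv2.COLOR_RGB2GRAY)
print("col318",g[140:185,316:321].mean(1).astype(int).tolist()); print("row208",g[206:210,245:395].mean(0).astype(int).tolist())
t=np.linspace(0,2*np.pi,721)
for z,rr in((0,.067),(0,.062),(.008,.062),(.14,.067),(.14,.062)):
    P=np.array([proj(c,np.array([.536+rr*np.cos(k),.314+rr*np.sin(k),z])) for k in t]); print(z,rr,P.min(0).round(1),P.max(0).round(1))
E
```

```text
col318 [133, 133, 132, 131, 131, 129, 129, 128, 130, 118, 69, 8, 13, 12, 43, 69, 98, 164, 196, 211, 217, 175, 110, 37, 43, 43, 43, 45, 99, 143, 140, 139, 138, 138, 138, 139, 139, 139, 138, 137, 137, 138, 138, 138, 138]
row208 [237, 238, 238, 237, 228, 240, 240, 238, 238, 176, 128, 127, 130, 128, 127, 126, 128, 128, 133, 64, 61, 62, 62, 64, 61, 52, 64, 173, 48, 39, 43, 42, 41, 42, 36, 99, 139, 137, 136, 136, 136, 136, 137, 136, 135, 130, 191, 236, 245, 244, 244, 246, 240, 177, 131, 133, 136, 136, 137, 112, 124, 138, 136, 138, 137, 136, 138, 137, 137, 137, 137, 136, 136, 137, 136, 137, 136, 137, 137, 137, 136, 137, 137, 137, 137, 137, 137, 118, 110, 136, 135, 136, 136, 134, 122, 136, 137, 136, 136, 136, 136, 136, 136, 137, 136, 136, 137, 136, 136, 136, 137, 141, 100, 43, 41, 42, 43, 42, 41, 37, 187, 80, 70, 73, 72, 72, 71, 70, 71, 109, 107, 106, 106, 106, 107, 106, 106, 99, 145, 220, 221, 215, 216, 173, 130, 131, 130, 130, 131, 133]
0 0.067 [268.2 152.9] [369.7 253.6]
0 0.062 [272.  156.9] [365.9 250.1]
0.008 0.062 [271.2 157.1] [366.7 251.9]
0.14 0.067 [245.5 154.5] [392.4 297.5]
0.14 0.062 [251.  160.4] [386.9 292.8]
```

```bash
python3 - <<'E'
from h import *
from scipy.optimize import least_squares
c,s,b=pickle.load(open("w10.pkl","rb"))
B=np.array([.5366,.3135,.2276]); p=proj(c,B); print("exp wrist",p)
m=mask(c,(260,200,380,290),(0,22),(90,255),(30,255)); k=big(m)[:,0].astype(float); print(cv2.boundingRect(big(m)))
up=k[(k[:,1]<255)]
f=least_squares(lambda u:np.hypot(*(up-u[:2]).T)-u[2],[p[0],p[1],50],loss="soft_l1");print(f.x)
for n,q in(("s",s),("b",b)):
    p=proj(q,B); x,y=p.astype(int); m=mask(q,(x-22,y-14,x+22,y+22),(0,22),(110,255),(40,255)); kk=big(m)[:,0].astype(float); lo=kk[kk[:,1]>y-3]
    f=least_squares(lambda u:np.hypot(*(lo-u[:2]).T)-u[2],[*p,13],loss="soft_l1");print(n,p,f.x)
E
```

```text
exp wrist [318.57281037 262.44568657]
(276, 220, 85, 70)
[318.2585754  262.45395085  42.19683658]
s [530.29360239 262.51990353] [530.49952256 260.55817014  16.80314562]
b [282.40438113 372.78627298] [287.22412979 376.73196926   9.65861661]
```

Emit:
drive_tool(
  series=[
    [[0.2, 0, -1.5], 0],
    [[0, 0, -2.5], 0],
    [[0, 0, -2.5], 0],
    [[0, 0, -2.5], 0],
    [[0, 0, -2.5], 0],
    [[0, 0, -2], 0],
    [[0, 0, -2], 0],
    [[0, 0, -1], 0],
    [[0, 0, 0], 0],
    [[0, 0, 0], 0],
  ],
)

```text
time: 42.9
ee_pos: [0.5391, 0.3139, 0.1164]
eef_rot: [0.156, 0.988, 0.001, 0.001]
ft_force: [0.5, -0.3, -0.7]
width: 0.0193
grip_force: 25.0
```

Emit:
drive_tool(
  series=[
    [[0, 0, -0.3], 0],
    [[0, 0, -0.3], 0],
    [[0, 0, -0.2], 0],
    [[0, 0, -0.1], 0],
    [[0, 0, 0], 0],
    [[0, 0, 0], 0],
    [[0, 0, 0], 0],
    [[0, 0, 0], 0],
    [[0, 0, 0], 0],
    [[0, 0, 0], 0],
  ],
)

```text
time: 44.15
ee_pos: [0.5386, 0.3135, 0.1066]
eef_rot: [0.156, 0.988, 0.0, 0.0]
ft_force: [0.1, -0.0, -0.3]
width: 0.0193
grip_force: 25.0
```

Emit:
drive_tool(
  series=[
    [[0, 0, -0.2], 0],
    [[0, 0, -0.2], 0],
    [[0, 0, -0.1], 0],
    [[0, 0, 0], 0],
    [[0, 0, 0], 0],
    [[0, 0, 0], 0],
    [[0, 0, 0], 0],
    [[0, 0, 0], 0],
    [[0, 0, 0], 0],
    [[0, 0, 0], 0],
  ],
)

```text
time: 45.4
ee_pos: [0.5386, 0.3135, 0.1016]
eef_rot: [0.156, 0.988, 0.0, 0.0]
ft_force: [0.8, -0.0, -0.7]
width: 0.0194
grip_force: 25.0
```

Emit:
drive_tool(
  series=[
    [[0, 0, -0.1], 0],
    [[0, 0, -0.1], 0],
    [[0, 0, 0], 0],
    [[0, 0, 0], 0],
    [[0, 0, 0], 0],
    [[0, 0, 0], 0],
    [[0, 0, 0], 0],
    [[0, 0, 0], 0],
    [[0, 0, 0], 0],
    [[0, 0, 0], 0],
  ],
)

```text
time: 46.65
ee_pos: [0.5386, 0.3135, 0.0996]
eef_rot: [0.156, 0.988, 0.0, 0.0]
ft_force: [0.2, 0.4, -1.1]
width: 0.0195
grip_force: 25.0
```

Emit:
drive_tool(
  series=[
    [[0, 0, -0.1], 0],
    [[0, 0, 0], 0],
    [[0, 0, 0], 0],
    [[0, 0, 0], 0],
    [[0, 0, -0.1], 0],
    [[0, 0, 0], 0],
    [[0, 0, 0], 0],
    [[0, 0, 0], 0],
    [[0, 0, 0], 0],
    [[0, 0, 0], 0],
  ],
)

```text
time: 47.9
ee_pos: [0.5387, 0.3136, 0.0978]
eef_rot: [0.156, 0.988, 0.0, 0.0]
ft_force: [-0.7, 0.1, 4.8]
width: 0.0195
grip_force: 25.0
```

Emit:
drive_tool(
  series=[
    [[0, 0, 0], 0],
    [[0, 0, 0], 0],
    [[0, 0, 0], 0],
    [[0, 0, 0], 0],
    [[0, 0, 0], 0],
    [[0, 0, 0.5], 0],
    [[0, 0, 1], 0],
    [[0, 0, 2], 0],
    [[0, 0, 3], 0],
    [[0, 0, 4], 0],
  ],
  hand=0.55,
)

```text
time: 49.15
ee_pos: [0.5384, 0.3134, 0.2045]
eef_rot: [0.156, 0.988, 0.0, -0.0]
ft_force: [0.0, -0.2, 0.2]
width: 0.0393
grip_force: 0.0
```

Emit:
drive_tool(
  series=[
    [[0, 0, 4], 0],
    [[0, 0, 4], 0],
    [[-1, -1, 2], 0],
    [[-2, -2, 0], 0],
    [[-2, -2, 0], 0],
    [[-1, -1, 0], 0],
    [[0, 0, 0], 0],
    [[0, 0, 0], 0],
    [[0, 0, 0], 0],
    [[0, 0, 0], 0],
  ],
)

```text
time: 50.4
ee_pos: [0.4787, 0.2539, 0.3023]
eef_rot: [0.156, 0.988, 0.0, -0.0]
ft_force: [0.3, 0.1, -0.3]
width: 0.0392
grip_force: 0.0
```

```bash
python3 w1.py w11; python3 - <<'E'
from h import *
c,s,b=pickle.load(open("w11.pkl","rb"))
B=np.array([.5386,.3135,.045])
for n,q in(("s",s),("b",b),("w",c)):
    pb,pt=proj(q,B),proj(q,B+[0,0,.084]); print(n,"exp bulb/top",pb.round(1),pt.round(1))
    x0,y0=(np.minimum(pb,pt)-40).astype(int);x1,y1=(np.maximum(pb,pt)+40).astype(int)
    st=mask(q,(max(x0,0),max(y0,0),x1,y1),(0,14),(170,255),(110,255)); print(" stopper",cen(st),cv2.boundingRect(big(st)))
    st=mask(q,(max(x0,0),max(y0,0),x1,y1),(0,25),(90,255),(40,255)); k=big(st);print(" all",cv2.boundingRect(k),cv2.fitEllipse(k))
for n,q,bx in(("s",s,(310,250,430,360)),("b",b,(245,260,345,370))):
    m=mask(q,bx,(40,85));mm=mask(q,bx,(95,130),(80,255),(20,255));print(n,"lid",cv2.boundingRect(big(m)),"mat",cv2.boundingRect(mm))
    t=np.linspace(0,6.28,200);P=np.array([proj(q,np.array([.542+.074*np.cos(k),.033+.074*np.sin(k),.018])) for k in t]);print(" exp lid",P.min(0).round(),P.max(0).round())
E
```

```text
50.4 [0.4787 0.2539 0.3023] [-0.18  0.15 -0.44  1.55  0.06  1.46  0.64] 0.03917093280483098
s exp bulb/top [504.6 339.7] [515.6 306.9]
 stopper [514.17799353 310.9789644 ] (509, 304, 11, 16)
 all (490, 327, 30, 27) ((503.9567565917969, 340.9805908203125), (22.736976623535156, 29.631216049194336), 112.98284912109375)
b exp bulb/top [287.2 421.2] [284.7 400.4]Traceback (most recent call last):
  File "<stdin>", line 7, in <module>
  File "h.py", line 22, in cen
    M=cv2.moments(big(m)); return np.array([M["m10"],M["m01"]])/M["m00"]
                  ~~~^^^
  File "h.py", line 20, in big
    return max(cv2.findContours(m,cv2.RETR_EXTERNAL,cv2.CHAIN_APPROX_NONE)[0],key=cv2.contourArea)
ValueError: max() iterable argument is empty
```

```bash
python3 - <<'E'
from h import *
c,s,b=pickle.load(open("w11.pkl","rb"))
B=np.array([.5386,.3135,.045])
print([proj(c,B+[0,0,k]).round(1) for k in(0,.074,.084)])
for v in(60,110):
    m=mask(c,(250,60,640,300),(0,14),(150,255),(v,255))
    for k in cv2.findContours(m,cv2.RETR_EXTERNAL,cv2.CHAIN_APPROX_NONE)[0]:
        if cv2.contourArea(k)>60: print(v,cv2.boundingRect(k),cv2.contourArea(k))
for n,q,bx in(("s",s,(310,250,430,360)),("b",b,(245,260,345,370))):
    m=mask(q,bx,(40,85));mm=mask(q,bx,(95,130),(80,255),(20,255));print(n,"lid",cv2.boundingRect(big(m)),"mat",cv2.boundingRect(mm))
    t=np.linspace(0,6.28,200);P=np.array([proj(q,np.array([.542+.074*np.cos(k),.033+.074*np.sin(k),.018])) for k in t]);print(" exp lid",P.min(0).round(),(P.max(0)-P.min(0)).round())
E
```

```text
[array([377.3, 238.6]), array([389. , 256.5]), array([391. , 259.5])]
60 (356, 217, 44, 48) 1524.5
110 (380, 246, 19, 19) 253.5
110 (360, 223, 35, 35) 516.5
s lid (330, 293, 69, 49) mat (318, 289, 88, 64)
 exp lid [329. 291.] [69. 47.]
b lid (278, 335, 20, 7) mat (332, 306, 1, 1)
 exp lid [267. 294.] [61. 49.]
```

```bash
python3 -c "
from bench import r
print(r.close_job())"
```

```text
the job is handed in; nothing more can be done
None
```

The job is handed in at about 50 s. The tap is turned open, the lid lies on the mat, and the flask, let go once on the cork ring, stands upright in the jar's seat. My last camera check agrees. The flask slipped back onto its rest once before I got it upright, and I did not clearly confirm that the brush and bottle were undisturbed.

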